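# Press the soaking-pot lids home

## Robot

A 7-joint arm with a two-finger parallel gripper is mounted at the origin on a cart in front of the work surface, level with it; the furniture and walls round the work are solid. World frame = base frame: x ahead of the robot, y to its left, z up, the work surface at z = 0. Lengths are in m, angles in rad, forces in N, time in s.
With the tool pointing down it reaches from about 0.4 to 0.875 m from the base axis. Payload 6.5 kg.
Tool frame: the origin (TCP) lies on the centre line of the jaws, within the pads' length; the fingertips stand 17 mm ahead of it and the grasp point (between the pads) lies 2 mm behind it; z points along the fingers, y is the line along which they close (so a half turn about z gives the same grasp; the last joint's range is limited). The gripper opens to 88 mm and grips with 3 to 60 N. Pads are 18 mm wide; open, the fingers measure 123 mm over their backs; the gripper's body (75 mm by 187 mm) begins 45 mm behind the grasp point.
Start: joints at [-1.274, 0.536, -0.004, 1.538, 0.003, 1.067, -0.071], TCP at [0.231, 0.608, 0.256] pointing down, gripper open.
Joint ranges: [-2.7, 2.7], [-0.37, 2.16], [-1.27, 1.26], [0.24, 2.4], [-1.31, 4.45], [0.19, 1.91], [-2.76, 2.76]. Speed limits (rad/s): [2.39, 2.39, 3.14, 3.14, 3.14, 3.14, 3.14].

## Interface

Orientations are given as a rotation vector (axis times angle).
In Python, from rig import * gives the robot as it stands. Calls block until the motion is done:
- reach(position, orientation): joint-space move of the TCP to a pose.
- servo_line(position, frame=None, speed=0.15): straight line of the TCP; frame=None keeps the orientation; speed is the mean speed in m/s.
- movej(angles): joint-space move.
- command_gripper(opening): finger opening in m; the grip force is fixed at half the most; returns when the fingers have stopped.
- wait(seconds).
- solve_ik(position, orientation): joint angles nearest the present ones, or None.
- grab_frame(name): name is "side" or "top" or "wrist"; returns a dict with "frame" (384x512x3 uint8, blue, green, red), "depth" (384x512 float32, m along the optical axis (not along the pixel's ray), 0 where there is no reading), "fx", "fy", "cx", "cy" (pixels), "k1" (the pictures are not rectified: a ray, as slopes to the right and down, at radius r is drawn at 1 + k1 r^2 times it, then the intrinsics apply), "world_from_camera" (4x4, takes a point from camera to world coordinates); the wrist camera has in their place "mount" (4x4, takes a point from camera to tool coordinates, whose origin is the TCP and whose axes are the flange's). Camera axes: x right, y down, z forward; pixel columns grow to the right and rows downward; lengths in m; the calibration is good to about 2 mm. A picture is of the moment at which its call begins: read the wrist's pose just before it.
A pose or a line that the arm cannot do raises PlanningError and nothing moves.
- hand_in(): hands the job in; it is judged then, once.
Trained networks look in a picture, given as the dict that the camera call returned (one of the last four; its "shot" number tells which), for a name from the list of things; names that differ only in an ending like _2 or _b are one class to them, and where a whole thing is asked for, a point or a joint stands for the part that bears it (a point fixed in the world has none). Each returns a list of dicts, best first, with "p" (0 to 1); they miss things now and then, are a little off and sometimes report something else, mostly with a low value. They report only what shows in the picture. A call takes as long as a camera call. They do not tell look-alikes from the thing itself.
- recognise(name, picture): "at" ([row, column] in pixels, amid what is visible of it).
- landmark_of(name, picture): "at" ([row, column] in pixels: a listed point, or the origin of a listed thing).
Readings, each from a call of its own:
- read_clock(): time.
- read_joints(): joint angles.
- read_joint_velocities(): joint speeds.
- read_joint_efforts(): joint torques, N m.
- read_tool_pos(): TCP position.
- read_tool_rot(): TCP orientation.
- read_ft_force(): force on the tool from outside, world axes, zero at the start.
- read_wrist_torque(): the same for the moment, N m.
- read_grip_width(): finger opening in m.
- read_gripper_force(): force on a finger pad.
Only numpy, scipy, OpenCV 4.12 (cv2) and the standard library are available. Lean on these libraries where they do the work, as an engineer would, in place of code of your own. Each camera call takes 0.05 s, during which the arm holds its last target. There are 200 camera calls.

## Task

The two narrow soaking pots on the treatment table have their lids only part way on: press both of those lids straight down until they are fully home on the pot's shoulder. The wide pot is airing, so leave its lid raised. Leave all three pots standing upright where they are.

Things in the scene. Friction and masses are not known exactly. Their poses are not given: they have to be found in the camera images.
- narrow_pot_1: Narrow round pale ceramic soaking pot, 54 mm across, shoulder at z = 46 mm, above it a thinner neck with black seal rings, and a grey ribbed flat-topped push-on lid (54 mm across, 21 mm high). Loose on the table, about 0.45 kg. Origin: centre of its underside; z up along its axis. The lid's top is 81 mm above the origin when fully raised, 67 mm when fully home.
- narrow_lid_1 (a joint): How far the lid of narrow_pot_1 is pressed down, in m: 0 = fully raised (14 mm gap over the shoulder, neck and seal rings show), 0.014 = fully home, its skirt resting on the shoulder. It slides straight down along the pot's axis, stays where it is left, and resists with about 6 N; 12 to 15 N on top takes it surely to its stop.
- narrow_pot_2: The second narrow soaking pot, the same as narrow_pot_1 in every size, material and weight. Origin: centre of its underside, z up; lid top 81 mm above it when fully raised, 67 mm when fully home. A laser console, 0.27 m tall, stands left behind the pots (near corner x = 0.60, y = 0.13): come in from the front.
- narrow_lid_2 (a joint): How far the lid of narrow_pot_2 is pressed down, in m: 0 = fully raised (14 mm gap over the shoulder, neck and seal rings show), 0.014 = fully home, its skirt resting on the shoulder. It slides straight down along the pot's axis, stays where it is left, and resists with about 6 N; 12 to 15 N on top takes it surely to its stop.
- wide_pot: Wide, lower soaking pot of the same pale ceramic with the same kind of grey lid, 84 mm across; shoulder at z = 34 mm, top of the raised lid 69 mm above its origin (centre of the underside, z up). Loose, about 0.8 kg. The three pots and a small round case (41 mm across, 25 mm high, not part of the job) stand in any order, 10 mm or more apart.
- wide_lid (a joint): How far the wide pot's lid is pressed down, in m: 0 = fully raised, 0.014 = fully home. It must stay raised.
Mind the look-alikes: they are no part of the job. What is shaped like the narrow_pot_1 but purple is not meant. What is shaped like the narrow_pot_2 but yellow is not meant.

How it is judged:
By the outcome, as a careful person would: the job done as asked, in the order asked, and still so for the second after the job is handed in, with the robot touching nothing.
It also fails if it takes over 35 s, if anything falls off the work surface, if the arm or the gripper's body presses on something with over 40 N, if the wrist force passes 120 N, or if a joint passes its speed limit or range.

## Working session

There is one attempt and no reset: what is moved stays moved. The work goes in short steps, each a Python script; the robot and the scene stay as the last script left them, time stands still between calls to the robot, and variables do not carry over. Pictures are saved under pics/ and viewed, at most 10 in all, crops included, and the job is handed in when it is done.

```bash
mkdir -p pics
cat > h.py <<'E'
from rig import *
import numpy as np, cv2
def ray(f,px):
    K=np.array([[f['fx'],0,f['cx']],[0,f['fy'],f['cy']],[0,0,1.]])
    d=np.array([(px[1]-f['cx'])/f['fx'],(px[0]-f['cy'])/f['fy']]); u=d.copy()
    for _ in range(20): u=d/(1+f['k1']*(u@u))
    return u
def cloud(f,T):
    v,u=np.mgrid[0:384,0:512]
    d=np.stack([(u-f['cx'])/f['fx'],(v-f['cy'])/f['fy']],-1); s=d.copy()
    for _ in range(20): s=d/(1+f['k1']*(s**2).sum(-1,keepdims=True))
    z=f['depth']; P=np.stack([s[...,0]*z,s[...,1]*z,z],-1)
    return P@T[:3,:3].T+T[:3,3]
E
python3 - <<'E'
from h import *
ims=[]
for n in('top','side'):
    f=grab_frame(n); ims.append(f['frame']); P=cloud(f,f['world_from_camera'])
    np.savez(n,P=P,im=f['frame'],z=f['depth'])
    print(n,f['world_from_camera'].round(2).tolist())
    for nm in('narrow_pot_1','wide_pot','narrow_lid_1'):
        for r in recognise(nm,f):
            a=np.array(r['at']).astype(int); print(nm,r['p'],a,P[a[0],a[1]].round(3))
    cv2.imwrite(f'pics/{n}.png',f['frame'])
print(read_clock(),read_tool_pos(),read_tool_rot())
E
```

```text
top [[0.01, -0.98, 0.19, 0.35], [-1.0, -0.01, 0.02, -0.05], [-0.02, -0.19, -0.98, 0.94], [0.0, 0.0, 0.0, 1.0]]
narrow_pot_1 0.84 [222 121] [0.435 0.298 0.084]
narrow_pot_1 0.78 [215 214] [0.454 0.069 0.082]
narrow_pot_1 0.66 [186 132] [0.526 0.278 0.082]
narrow_pot_1 0.57 [225 270] [ 0.431 -0.069  0.076]
wide_pot 0.75 [180 284] [ 0.547 -0.104  0.066]
wide_pot 0.51 [223 272] [ 0.436 -0.073  0.078]
narrow_lid_1 0.96 [212 215] [0.462 0.067 0.081]
narrow_lid_1 0.91 [222 275] [ 0.439 -0.081  0.077]
narrow_lid_1 0.85 [223 405] [ 0.437 -0.397  0.083]
narrow_lid_1 0.8 [218 116] [0.445 0.312 0.08 ]
narrow_lid_1 0.63 [189 133] [0.518 0.274 0.085]
side [[0.98, -0.1, 0.2, 0.26], [-0.22, -0.49, 0.85, -1.15], [0.01, -0.87, -0.5, 0.72], [0.0, 0.0, 0.0, 1.0]]
narrow_pot_1 0.89 [283 264] [ 0.434 -0.423  0.056]
narrow_pot_1 0.87 [209 242] [ 0.441 -0.107  0.063]
narrow_pot_1 0.79 [182 240] [0.463 0.044 0.07 ]
narrow_pot_1 0.76 [156 246] [0.524 0.258 0.058]
narrow_pot_1 0.46 [152 225] [0.451 0.29  0.067]
wide_pot 0.67 [210 282] [ 0.552 -0.142  0.066]
wide_pot 0.46 [206 282] [ 0.557 -0.123  0.068]
narrow_lid_1 0.76 [272 265] [ 0.438 -0.414  0.081]
narrow_lid_1 0.65 [203 241] [ 0.441 -0.095  0.076]
narrow_lid_1 0.61 [148 225] [0.452 0.297 0.08 ]
narrow_lid_1 0.43 [177 238] [0.459 0.058 0.081]
narrow_lid_1 0.42 [185 239] [0.459 0.044 0.059]
0.4 [0.23065997 0.60760248 0.25558181] [ 5.66691803e-01  3.09005360e+00 -4.31308839e-04]
```

View pics/top.png

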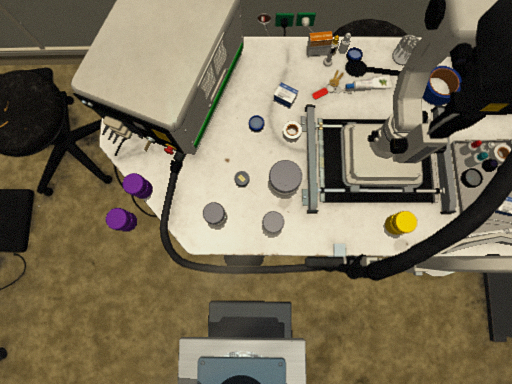

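View pics/side.png

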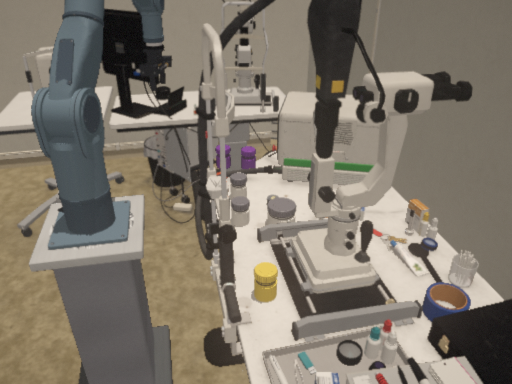

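The top view shows the two grey narrow lids at about (213,214) and (222,273). The wide pot is at (178,285), the purple look-alikes at (185,137) and (220,121), and the yellow one at (222,403). A dark hose runs in front of and to the left of the pots.

Run:
```python
from h import *
for n in('top','side'):
    d=np.load(n+'.npz'); P=d['P']; ok=d['z']>0
    for c in((.462,.067),(.439,-.078),(.547,-.104)):
        r=np.hypot(P[...,0]-c[0],P[...,1]-c[1])
        Q=P[ok&(r<.05)&(P[...,2]>.055)&(P[...,2]<.1)]
        zt=np.percentile(Q[:,2],70); T=Q[abs(Q[:,2]-zt)<.006]
        (x,y),R=cv2.minEnclosingCircle(T[:,:2].astype(np.float32))
        print(n,c,'ztop',np.median(T[:,2]).round(4),'mean',T[:,:2].mean(0).round(4),'circ',round(x,4),round(y,4),round(R,4),len(T))
    if n=='top':
        # max height map, 3cm cells
        for xi in np.arange(.27,.72,.03):
            row=[]
            for yi in np.arange(.30,-.30,-.03):
                m=ok&(abs(P[...,0]-xi)<.015)&(abs(P[...,1]-yi)<.015)
                row.append('%4d'%(P[m][:,2].max()*1000) if m.any() else '   .')
            print('%.2f'%xi,*row)
im=np.load('top.npz')['im'];a=cv2.resize(im[150:280,150:320],None,fx=4,fy=4,interpolation=3)
im=np.load('side.npz')['im'];b=cv2.resize(im[130:240,200:310],None,fx=5,fy=5,interpolation=3)
cv2.imwrite('pics/a.png',a);cv2.imwrite('pics/b.png',b)
```

```text
top (0.462, 0.067) ztop 0.0815 mean [0.4602 0.0709] circ 0.4599 0.0702 0.0277 373
top (0.439, -0.078) ztop 0.0772 mean [ 0.4394 -0.0761] circ 0.4402 -0.0765 0.0276 376
top (0.547, -0.104) ztop 0.0686 mean [ 0.5565 -0.1077] circ 0.5582 -0.1081 0.0426 806
0.27 -732 -729 -730 -732 -729 -731 -729 -730 -730 -730 -731 -731 -730 -729 -730 -731 -731 -731 -731 -727
0.30 -728 -732 -732 -734 -734 -733    .  -51  -51  -54  -55  -57  -55  -51  -50 -737 -733 -732  212 -733
0.33 -742 -733 -735 -732  -15  -21  -32  -43  -48  -52  -52  -52  -51  -45  -41  127  126  510  576  598
0.36 -732 -727 -730    5    2    3    5    5    3    4    4    7    4    4    4  127  126  525  576  598
0.39 -736    .    .   20    6    5    4    4    5    4    4    5    4    4    5    4    4    5  587  611
0.42   85    .    .   29    4    4    7   79   80    4    4    5   81   80    4    4    5    4    4  629
0.45   86    .    3   35    5    5    4   84   84   79    4    5   81   82    5    4    5    5    4  630
0.48   85    2    6   39   37    4    6   85   84    6    5    4   77   78    5    7   46    5    4    5
0.51  
[... 285 characters left out ...]
 72   48   19    9  627
0.60    5    4  130   42  232  256  254    5    4    5    5    4    4   71   71   67   47   19   10  628
0.63    6    6  252  265  266  267  265    4    5    5    5    4    5    3    5    3   46   19   10   89
0.66  263  266  267  268  268  267  267  249    6    4    5    4    4    4   26   25   45   19   49   89
0.69  266  267  267  268  268  269  268  265    6    5    4   21   12    6   29   30   44   34   12   87
side (0.462, 0.067) ztop 0.0796 mean [0.4601 0.0652] circ 0.4601 0.0687 0.0286 126
side (0.439, -0.078) ztop 0.0759 mean [ 0.4391 -0.0818] circ 0.4393 -0.0787 0.0271 154
side (0.547, -0.104) ztop 0.0672 mean [ 0.5553 -0.1131] circ 0.5545 -0.1085 0.0444 339
```

View pics/b.png

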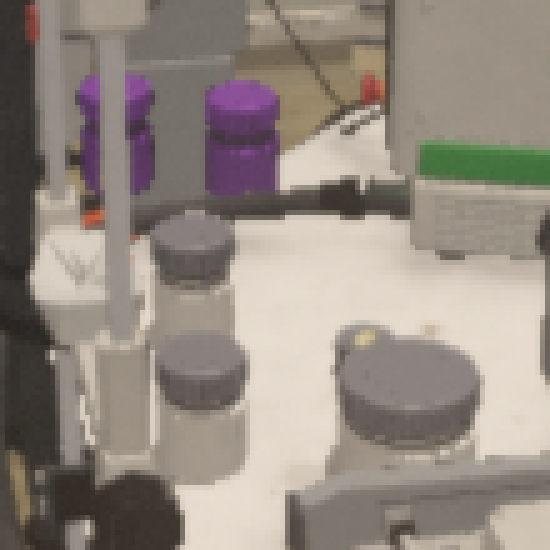

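The side view confirms both narrow lids are raised, with the far one higher. The centres from the two views agree within 2 mm: pot A at (0.460, 0.0695) and pot B at (0.440, -0.0775). I'll pull in from the front first, then press each lid with closed fingers under force control.

```bash
cat >> h.py <<'E'
def rot(x,y):
    p=(np.arctan2(y,x)+np.pi/2)/2
    return np.pi*np.array([np.cos(p),np.sin(p),0])
def press(x,y):
    servo_line([x,y,.105],speed=.1)
    f0=read_ft_force()[2]; z=.102
    while z>.076:
        servo_line([x,y,z],speed=.02)
        F=read_ft_force()-np.array([0,0,f0]); t=read_tool_pos()
        print('cmd %.4f tip %.4f'%(z,t[2]-.017),F.round(1))
        if F[2]>14 : break
        z-=.002 if z>.0865 else .0007
    servo_line([x,y,.16],speed=.1); print('t',read_clock())
E
python3 - <<'E'
from h import *
command_gripper(0)
servo_line([.165,.435,.30],speed=.25)
reach([.46,.0695,.16],rot(.46,.0695))
print(read_tool_pos(),read_clock(),read_grip_width(),read_ft_force())
press(.46,.0695)
E
```

```text
[0.45997716 0.07080322 0.16001683] 4.3917 0.0007662566246008618 [0.28361247 0.90667242 0.27753307]
cmd 0.1020 tip 0.0852 [-0.6  0.4 -0.7]
cmd 0.1000 tip 0.0830 [ 0.7 -0.1 -0.3]
cmd 0.0980 tip 0.0809 [ 0.4  0.3 -1.3]
cmd 0.0960 tip 0.0789 [-1.2 -0.7 -1. ]
cmd 0.0940 tip 0.0769 [-0.8 -0.2 -0.1]
cmd 0.0920 tip 0.0749 [0.6 0.4 0.6]
cmd 0.0900 tip 0.0729 [ 0.  -0.6 -0.5]
cmd 0.0880 tip 0.0709 [-0.4 -0.7 -0.7]
cmd 0.0860 tip 0.0689 [ 0.1 -0.9 -0.4]
cmd 0.0853 tip 0.0683 [-0.8  0.3  3.1]
cmd 0.0846 tip 0.0676 [-0.1  0.8  3.8]
cmd 0.0839 tip 0.0673 [-2.5 -1.2 10.9]
cmd 0.0832 tip 0.0672 [-5.  -0.7 22.7]
t 9.3083
```

Run:
```python
from h import *
reach([.4398,-.0775,.16],rot(.4398,-.0775))
print(read_tool_pos())
press(.4398,-.0775)
servo_line([.42,0,.28],speed=.2)
f=grab_frame('side');P=cloud(f,f['world_from_camera'])
for c in((.46,.069),(.44,-.078),(.556,-.108)):
    r=np.hypot(P[...,0]-c[0],P[...,1]-c[1]); Q=P[(f['depth']>0)&(r<.05)&(P[...,2]>.05)&(P[...,2]<.1)]
    if len(Q)>20:
        zt=np.percentile(Q[:,2],70);T=Q[abs(Q[:,2]-zt)<.006];print(c,np.median(T[:,2]),cv2.minEnclosingCircle(T[:,:2].astype(np.float32)),len(T))
cv2.imwrite('pics/c.png',cv2.resize(f['frame'][130:240,200:310],None,fx=5,fy=5,interpolation=3))
print(read_clock())
```

```text
[ 0.43955694 -0.07757043  0.15962902]
cmd 0.1020 tip 0.0852 [ 0.5  0.4 -0.3]
cmd 0.1000 tip 0.0829 [0.1 0.7 0.1]
cmd 0.0980 tip 0.0809 [ 0.2 -0.7  0.5]
cmd 0.0960 tip 0.0789 [ 0.7 -0.4 -0.6]
cmd 0.0940 tip 0.0769 [ 0.4 -0.6 -0.5]
cmd 0.0920 tip 0.0749 [-0.3 -0.4  0.3]
cmd 0.0900 tip 0.0729 [-0.3  0.6 -0.5]
cmd 0.0880 tip 0.0709 [-0.1  0.1 -0.8]
cmd 0.0860 tip 0.0689 [-0.   0.   0.2]
cmd 0.0853 tip 0.0683 [-0.1 -0.   2.7]
cmd 0.0846 tip 0.0676 [-0.5 -0.3  4.2]
cmd 0.0839 tip 0.0673 [-2.8  0.9 13. ]
cmd 0.0832 tip 0.0672 [-6.   1.5 23.6]
t 14.8667
(0.46, 0.069) 0.06604188710076253 ((0.4555117189884186, 0.0690564513206482), 0.03151736035943031) 122
(0.44, -0.078) 0.06621851836073589 ((0.4402986764907837, -0.0788218080997467), 0.027730576694011688) 157
(0.556, -0.108) 0.06722958135347679 ((0.5567747950553894, -0.11114350706338882), 0.043888773769140244) 361
15.7917
```

View pics/c.png

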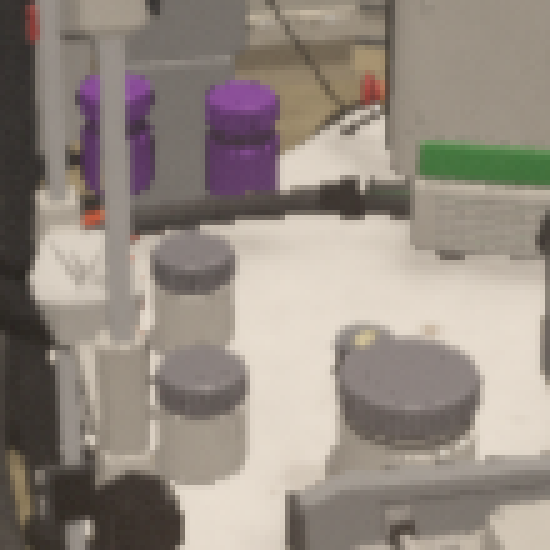

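Both narrow lids now sit on their shoulders: the tips stopped at z = 0.0672, and the camera puts the lid tops at about 66 mm. The wide lid's height is unchanged, and the pots are upright where they stood.

```bash
python3 -c "
from h import *
print(hand_in())"
```

```text
the job is handed in; nothing more can be done
None
```

I pressed both narrow pots' lids fully home, left the wide pot's lid raised, left all three pots upright where they stood, and handed the job in at about 16 s.

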